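# Hover the silvered cover over its threaded holes

## Task

Pick the freshly silvered cover plate off the drying rack by its blue-capped rib, with a gentle grip because the finish is still soft, and hold it level about 15 mm above the black flange of the green turntable housing, lined up (either way round) so that each of the four threaded holes shows whole through a hole of the plate, ready for a colleague to start the screws. The plate must not touch the housing, and the jar, tape roll and cup stay where they are. Finish while still holding the plate there, steady; do not set it down or let go.

Things in the scene. Friction and masses are not known exactly. Their poses are not given: they have to be found in the camera images.
- plate: Silvered cover plate, 140 (its x) by 110 (its y) by 6 mm, 0.22 to 0.44 kg, loose, lying on the drying rack. Four through holes of 18 mm diameter at x = +-55, y = +-40 mm. A lifting rib under a blue plastic cap stands in its middle: the place to grip. Fits the housing either way round (half turn). Origin: centre of the underside, below the centre of mass; z up.
- rib (a point): Centre of the top of the plate's blue-capped rib, 42 mm above the plate's underside. The rib is 60 mm long (plate's x), 22 mm wide (plate's y), upright-sided, and rises 36 mm above the plate's upper face. A squeeze of 20 to 35 N per finger holds it safely; over 55 N a side (the two fingers' forces on the plate adding up to over 110 N) spoils the soft finish.
- housing: Turntable drive housing, green with a black top flange, fixed: foot 150 by 120 mm, flange 140 (its x) by 110 (its y) mm, its upper face 90 mm above the origin, with an open window of 70 by 44 mm in its middle. Four threaded holes, 8 mm diameter with brass rims, at x = +-55, y = +-40 mm. A round steel stub juts out on its -x side. Origin: centre of the underside, on the bench; z up.
- rack: Wooden drying rack, fixed: board 170 (x) by 140 (y) by 12 mm with two battens along x, 160 by 14 by 18 mm, centred at y = +-22 mm, tops at 30 mm above the bench. The plate starts on the battens. Origin: centre of the underside.
- jar: Bystander: white closed jar with a black cap, 68 mm diameter, 115 mm tall; origin at the centre of its underside.
- tape_roll: Bystander: yellow roll of tape lying flat, 90 mm outside diameter, 25 mm tall; origin at the centre of its underside.
- cup: Bystander: open steel cup, 72 mm across the rim, 80 mm tall; origin at the centre of its underside.
- plate_hole0 (a point): Centre of the plate's hole at its +x +y corner, on the underside.
- thread0 (a point): Centre of the mouth of the housing's threaded hole at its +x +y corner, on the flange's upper face. Plate hole 0 may end over this one or, with the plate the other way round, over thread2.
- plate_hole1 (a point): Centre of the plate's hole at its -x +y corner, on the underside.
- thread1 (a point): Centre of the mouth of the housing's threaded hole at its -x +y corner, on the flange's upper face. Plate hole 1 may end over this one or, with the plate the other way round, over thread3.
- plate_hole2 (a point): Centre of the plate's hole at its -x -y corner, on the underside.
- thread2 (a point): Centre of the mouth of the housing's threaded hole at its -x -y corner, on the flange's upper face. Plate hole 2 may end over this one or, with the plate the other way round, over thread0.
- plate_hole3 (a point): Centre of the plate's hole at its +x -y corner, on the underside.
- thread3 (a point): Centre of the mouth of the housing's threaded hole at its +x -y corner, on the flange's upper face. Plate hole 3 may end over this one or, with the plate the other way round, over thread1.
There are look-alikes about, which are no part of the job. Of the things like the plate, leave any that is purple; of the rest the smaller one is meant. There is more than one size of the rack; the one meant has the size given above.

How it is judged:
By the outcome, as a careful person would: the job done as asked, in the order asked, and still so for the second after the job is handed in, while the arm keeps its last pose, push and grip.
It also fails if it takes over 48 s, if anything falls off the work surface, if the arm or the gripper's body presses on something with over 40 N, if the wrist force passes 120 N, or if a joint passes its speed limit or range.

## Robot

A 6-joint arm with a two-finger parallel gripper is mounted at the origin on the work surface. World frame = base frame: x ahead of the robot, y to its left, z up, the work surface at z = 0. Lengths are in m, angles in degrees, forces in N, time in s.
With the tool pointing down it reaches from about 0.225 to 0.875 m from the base axis. Payload 3.4 kg.
Tool frame: the origin (TCP) lies at the very end of the fingers, on their centre line; the grasp point (between the pads) lies 19 mm behind it; x points along the fingers, y is the direction in which the jaws open and shut, and the axes are right-handed (so a half turn about x gives the same grasp; the last joint's range is limited). The gripper opens to 85 mm and grips with 20 to 120 N. Pads are 22 mm wide; open, the fingers measure 114 mm over their backs; the gripper's body (76 mm by 85 mm) begins 54 mm behind the grasp point. The pads swing forward as they close: fully open they stand 13 mm farther back than shut.
Start: joints at [-71.219, 15.808, 86.224, -0, 77.962, -6.933], TCP at [0.249, -0.518, 0.231] pointing down, gripper open.
Joint ranges: [-165.64, 165.64], [-43.16, 119.46], [12.63, 154.43], [-67.54, 247.53], [6.08, 155.33], [-154.97, 154.97]. Speed limits (degrees/s): [147.25, 147.25, 180, 180, 180, 180].

## Interface

Orientations are given as a 3x3 rotation matrix whose columns are the frame's x, y, z axes.
In Python, from station import manip gives the robot as it stands.
- The arm moves only by the tool arm_command, never from a script. Its argument "plan" is a list of rows, each an object of numbers: "ax", "ay", "az": the turn, a rotation vector about the tool's x, y, z in rad; "x", "y", "z": the shift along the tool's x, y, z in m; "gripper": the gripper command: -1 is shut, 1 is fully open, values between are in proportion. A call has 1 to 5 rows; each row is the pose to reach, as a shift and turn from the pose commanded when the call began, along the tool's axes at that moment; what a row does not reach only later rows make up. A row lasts 1/10 s, in which the tool goes at most 50 mm and 8.59 degrees, less where a joint would pass 70% of its speed; a pose out of reach is approached as far as the arm can. A call with a gripper value outside its range is refused whole. The fingers move at their own pace and stop on an object; "force" is the grip in N (left out, the last holds). Time passes only in rows, so rows that repeat a pose let the fingers close. It gives the time, the measured TCP pose, the force and the opening at its end, in the units of the state.
- manip.state(): the state, without advancing time (a new reading comes with each control period).
- manip.snapshot(name): name is "side" or "top" or "wrist"; returns a dict with "image" (384x512x3 uint8, red, green, blue), "intrinsics" (3x3 intrinsics, pixels), "xyz" and "rotation" of the camera in the world. Camera axes: x right, y up, looking along -z (the intrinsics and any distortion apply to the point x, -y, -z); pixel columns grow to the right and rows downward; lengths in m; the calibration is good to about 2 mm. A picture is of the moment at which its call begins. There is no depth.
- manip.job_done(): hands the job in, once; it reports no verdict.
The state is a dict: "clock": time; "joint_pos": joint angles; "qd": joint speeds; "effort": joint torques, N m; "tool_pos": TCP position; "tool_rot": TCP orientation; "wrist_force": force on the tool from outside, world axes, zero at the start; "moment": the same for the moment, N m; "finger_gap": finger opening in m.
Only numpy, scipy, OpenCV 4.12 (cv2) and the standard library are available. Lean on these libraries where they do the work, as an engineer would, in place of code of your own. Each camera call takes 0.05 s, during which the arm holds its last target.

## Working session

There is one attempt and no reset: what is moved stays moved. The work goes in short steps, Python scripts to look and compute and a tool call to move; the robot and the scene stay as the last step left them, time stands still between calls to the robot, and variables do not carry over. Pictures are saved under pics/ and viewed, and the job is handed in when it is done.

Besides the shell and the picture viewer there is one more tool, called after "Request:" as name(argument=value, ...), one argument or row to a line, values as JSON. arm_command: Moves the arm, as the interface text tells. Its arguments: {"type":"object","properties":{"plan":{"type":"array","items":{"type":"object","properties":{"ax":{"type":"number"},"ay":{"type":"number"},"az":{"type":"number"},"x":{"type":"number"},"y":{"type":"number"},"z":{"type":"number"},"gripper":{"type":"number"}}}},"force":{"type":"number"}},"required":["plan"]}

```bash
mkdir -p pics; cat > h.py <<'E'
import numpy as np, cv2
from station import manip
def snap(n,f):
    s=manip.snapshot(n); cv2.imwrite('pics/'+f+'.png',cv2.cvtColor(s['image'],cv2.COLOR_RGB2BGR))
    np.savez('pics/'+f+'.npz',**{k:np.array(v) for k,v in s.items()}); return s
def load(f): return dict(np.load('pics/'+f+'.npz'))
def proj(s,P):
    P=np.atleast_2d(P); c=(P-s['xyz'])@s['rotation']; c=c*[1,-1,-1]
    p=c@s['intrinsics'].T; return p[:,:2]/p[:,2:]
def ray(s,uv,z):
    d=np.linalg.inv(s['intrinsics'])@[uv[0],uv[1],1]; d=s['rotation']@(d*[1,-1,-1])
    return s['xyz']+d*(z-s['xyz'][2])/d[2]
E
python3 - <<'E'
from h import *
for n in('top','side','wrist'):
    s=snap(n,n+'0'); print(n,s.keys(),s['xyz'],np.round(s['rotation'],3).tolist(),s['intrinsics'].tolist() if hasattr(s['intrinsics'],'tolist') else s['intrinsics'])
print(manip.state())
E
```

```text
top dict_keys(['image', 'intrinsics', 'xyz', 'rotation']) [0.40149291 0.07226349 0.98156608] [[-0.004, 0.991, -0.133], [-1.0, -0.004, -0.002], [-0.002, 0.133, 0.991]] [[351.2902802441957, 0.0, 255.2433406416381], [0.0, 351.2902802441957, 188.1319155422732], [0.0, 0.0, 1.0]]
side dict_keys(['image', 'intrinsics', 'xyz', 'rotation']) [0.37644817 1.00183188 0.68989202] [[-0.982, 0.104, -0.158], [-0.189, -0.514, 0.837], [0.006, 0.851, 0.524]] [[430.0681980512846, 0.0, 253.82820197406448], [0.0, 430.0681980512846, 191.04173554289213], [0.0, 0.0, 1.0]]
wrist dict_keys(['image', 'intrinsics', 'xyz', 'rotation']) [ 0.30994442 -0.48978823  0.37305026] [[0.434, 0.869, 0.237], [-0.901, 0.419, 0.112], [-0.002, -0.262, 0.965]] [[306.51171308849854, 0.0, 253.18051182928644], [0.0, 306.51171308849854, 192.15627097829275], [0.0, 0.0, 1.0]]
{'clock': 0.15, 'joint_pos': array([-7.12195046e+01,  1.58406391e+01,  8.62777080e+01, -2.88654513e-04,
        7.79628912e+01, -6.93146645e+00]), 'qd': array([ 0.0167539 , -0.07151543, -0.31018873, -0.12262554,  0.00732341,
       -0.01934869]), 'effort': array([ 7.51694370e-04, -4.17144656e+01, -2.46032703e+01, -2.15729015e-04,
        7.68569793e-03, -3.88775135e-06]), 'tool_pos': array([ 0.24934123, -0.51769291,  0.230631  ]), 'tool_rot': array([[-4.61140365e-04,  4.33847822e-01, -9.00986046e-01],
       [ 1.34079942e-03, -9.00985064e-01, -4.33848035e-01],
       [-9.99998995e-01, -1.40810641e-03, -1.66222326e-04]]), 'wrist_force': array([ 0.12234311,  0.23802999, -0.26878726]), 'moment': array([-0.00906971,  0.05220326,  0.00569585]), 'finger_gap': 0.08526285800017443}
```

View pics/top0.png

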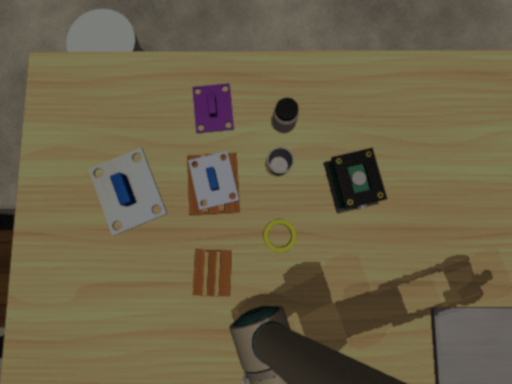

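View pics/side0.png

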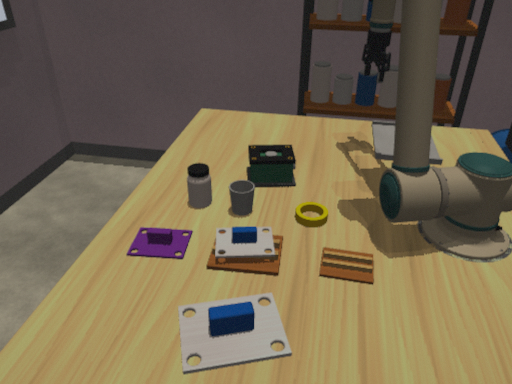

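View pics/wrist0.png

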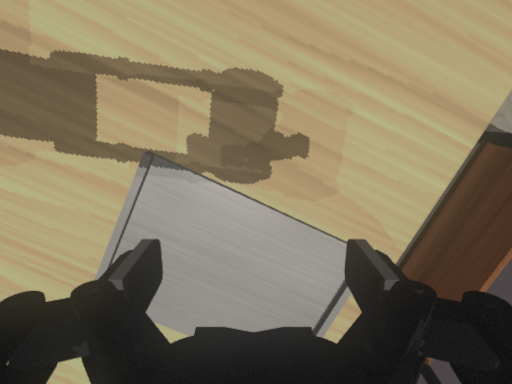

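Candidates in the top view:
- (213,108): purple plate, so excluded.
- (127,190): large silvered plate, lying on the bench.
- (213,181): smaller silvered plate, on the larger rack. This one fits.

I'll confirm it in an enlarged crop.

```bash
python3 - <<'E'
from h import *
im=cv2.imread('pics/top0.png')
a=cv2.resize(im[140:225,175:260],(600,600),interpolation=cv2.INTER_CUBIC); cv2.imwrite('pics/c1.png',a)
a=cv2.resize(im[135:220,310:395],(600,600),interpolation=cv2.INTER_CUBIC); cv2.imwrite('pics/c2.png',a)
s=load('top0')
for n,uv,z in [('plate',(213,181),.036),('big',(127,190),.006),('purple',(213,108),.006),('jar',(286,110),.115),('cup',(279,160),.08),('tape',(280,236),.025),('hous',(358,180),.09)]: print(n,ray(s,uv,z).round(3))
E
```

```text
plate [0.548 0.189 0.036]
big [0.528 0.434 0.006]
purple [0.766 0.195 0.006]
jar [ 0.719 -0.006  0.115]
cup [0.596 0.012 0.08 ]
tape [0.399 0.008 0.025]
hous [ 0.541 -0.19   0.09 ]
```

View pics/c1.png

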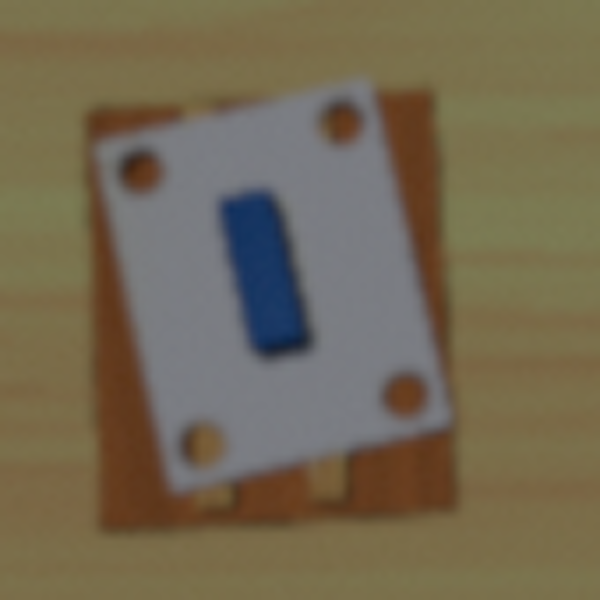

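View pics/c2.png

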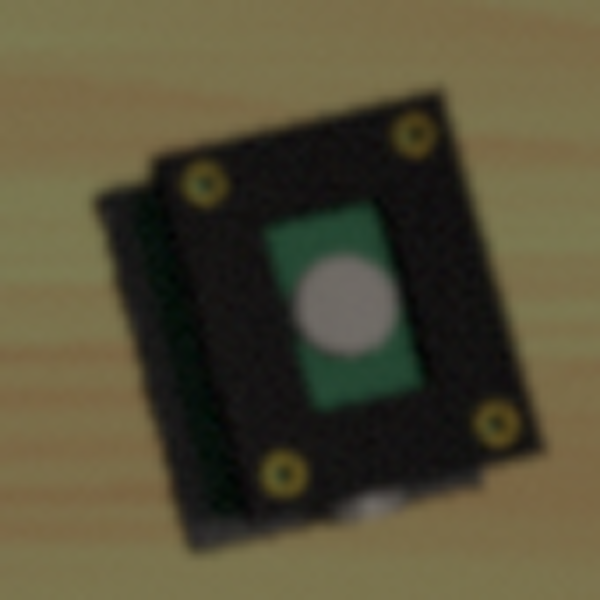

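```bash
cat >> h.py <<'E'
from scipy.optimize import least_squares
H=np.array([[55,40,0],[-55,40,0],[-55,-40,0],[55,-40,0]])/1000.
def fit(obs,z,x0,free=('x','y','t')):
    # obs: list of (snap, 4x2 px) ; returns x,y,yaw at height z
    def pts(p):
        c,s=np.cos(p[2]),np.sin(p[2]); return np.c_[p[0]+c*H[:,0]-s*H[:,1],p[1]+s*H[:,0]+c*H[:,1],np.full(4,z)]
    r=least_squares(lambda p:np.concatenate([(proj(s,pts(p))-u).ravel() for s,u in obs]),x0); return r.x,r.fun
E
python3 - <<'E'
from h import *
s=load('top0'); k=85/600
def m(l,o): return (np.array(l)+.5)*k-.5+np.array(o)
# order +x+y,-x+y,-x-y,+x-y ; world x up, y left
p=m([(140,172),(202,444),(405,394),(342,122)],(175,140))
h=m([(205,184),(284,474),(497,424),(414,134)],(310,135))
for n,u,z,g in(('plate',p,.034,[.548,.189,.2]),('hous',h,.09,[.54,-.19,.2])):
    x,f=fit([(s,u)],z,g); print(n,x[:2].round(4),np.degrees(x[2]),f.round(2))
im=cv2.imread('pics/side0.png')
cv2.imwrite('pics/c3.png',cv2.resize(im[215:280,200:290],(792,572),interpolation=cv2.INTER_CUBIC))
cv2.imwrite('pics/c4.png',cv2.resize(im[135:195,230:314],(784,560),interpolation=cv2.INTER_CUBIC))
E
```

```text
plate [0.5526 0.1891] 13.591422572900624 [ 0.07 -0.19  0.07  0.02  0.06  0.09 -0.2   0.08]
hous [ 0.5475 -0.193 ] 13.114196049813108 [-0.12 -0.07 -0.03  0.08  0.06 -0.04  0.09  0.03]
```

View pics/c3.png

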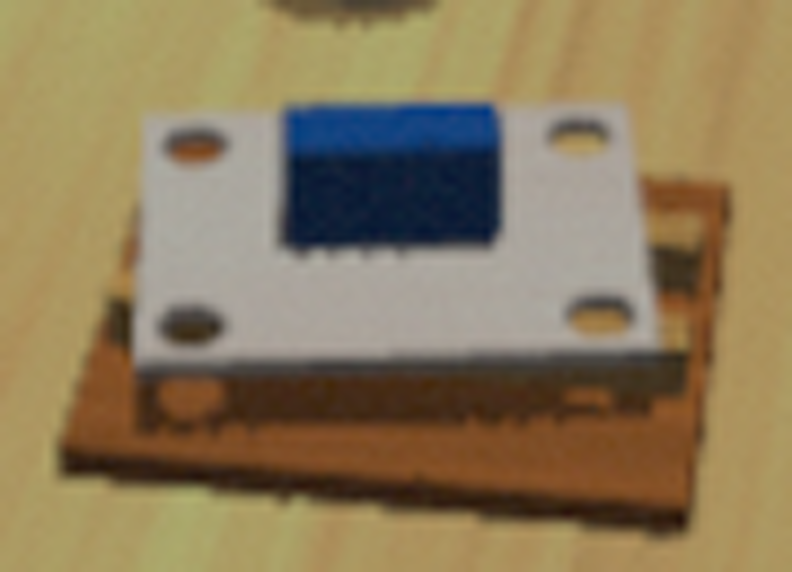

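View pics/c4.png

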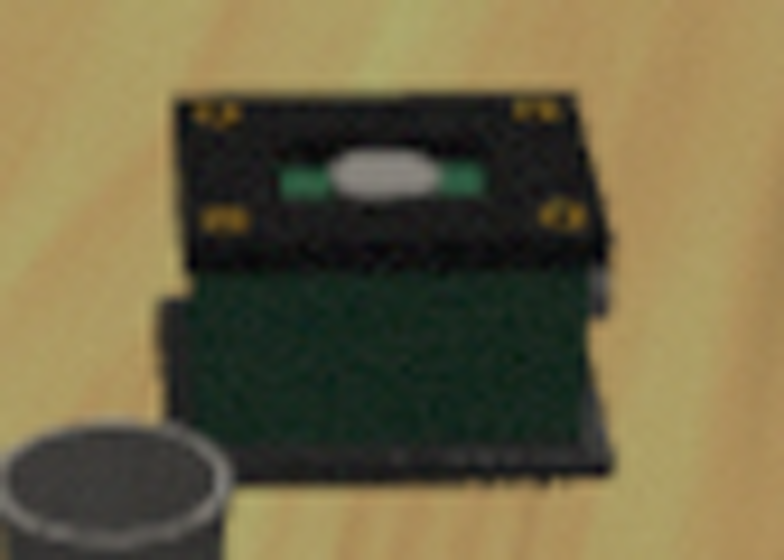

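c1 confirms the target: a silver 140x110 plate with a blue rib, its holes at crop (140,172), (342,122), (405,394), (202,444), on the large two-batten rack. In c2 the threads are at (205,184), (414,134), (497,424), (284,474). Next I'll cross-check with the side view, get the height of the steel disc in the window and work out the approach.

```bash
cat >> h.py <<'E'
from scipy.spatial.transform import Rotation as R
def goal(pos,yaw):
    "tool x down, tool y at world yaw(deg)"
    st=manip.state(); T=np.array(st['tool_rot']); a=np.radians(yaw)
    x=np.array([0,0,-1.]); y=np.array([np.cos(a),np.sin(a),0]); G=np.c_[x,y,np.cross(x,y)]
    print('t',round(st['clock'],2),'gap',round(st['finger_gap'],4),'F',np.round(st['wrist_force'],1),'pos',np.round(st['tool_pos'],4),'j',np.round(st['joint_pos'],1))
    print('shift xyz',np.round(T.T@(np.array(pos)-st['tool_pos']),4),'turn',np.round(R.from_matrix(T.T@G).as_rotvec(),4))
E
python3 - <<'E'
from h import *
s=load('side0'); 
def m(l,k,o): return (np.array(l)+.5)*k-.5+np.array(o)
# side: world x to the left, y toward camera
p=m([(190,327),(600,315),(578,135),(196,146)],90/792,(200,215))
h=m([(225,219),(563,214),(537,108),(218,113)],84/784,(230,135))
for n,u,z,g in(('plate',p,.036,[.548,.189,.2]),('hous',h,.09,[.54,-.19,.2])):
    x,f=fit([(s,u)],z,g); print(n,x[:2].round(4),np.degrees(x[2]),f.round(2))
t=load('top0'); ut=m((348,305),85/600,(310,135)); us=m((385,173),84/784,(230,135))
r=least_squares(lambda P:np.r_[(proj(t,P)-ut).ravel(),(proj(s,P)-us).ravel()],[.54,-.19,.08]); print('disc',r.x.round(3),r.fun.round(2))
goal([.5525,.189,.2],-76.4)
E
```

```text
plate [0.5536 0.1894] 13.766985083089939 [ 0.08 -0.1   0.01 -0.03  0.06  0.13 -0.14  0.  ]
hous [ 0.5493 -0.1944] 13.081259955428026 [ 0.11  0.01 -0.04  0.09  0.02  0.02 -0.09 -0.12]
disc [ 0.548 -0.193  0.086] [-0.02 -0.3   0.36  0.07]
t 0.15 gap 0.0853 F [ 0.1  0.2 -0.3] pos [ 0.2493 -0.5177  0.2306] j [-71.2  15.8  86.3  -0.   78.   -6.9]
shift xyz [ 0.0314 -0.5052 -0.5797] turn [ 0.2114 -0.      0.0014]
```

Request:
arm_command(
  plan=[
    {"x": 0.0,"y": -0.05,"z": -0.058,"ax": 0.04},
    {"x": 0.0,"y": -0.1,"z": -0.116,"ax": 0.08},
    {"x": 0.0,"y": -0.15,"z": -0.174,"ax": 0.12},
    {"x": 0.0,"y": -0.2,"z": -0.232,"ax": 0.16},
    {"x": 0.0,"y": -0.25,"z": -0.29,"ax": 0.21},
  ],
)

```text
$.plan[0]: bad value
```

```bash
python3 -c "
from h import *
goal([.553,.189,.2],-76.35)"
```

```text
t 0.15 gap 0.0853 F [ 0.1  0.2 -0.3] pos [ 0.2493 -0.5177  0.2306] j [-71.2  15.8  86.3  -0.   78.   -6.9]
shift xyz [ 0.0314 -0.5049 -0.5802] turn [ 0.2105 -0.      0.0014]
```

Request:
arm_command(
  plan=[
    {"x": 0,"y": -0.05,"z": -0.058,"ax": 0.04,"ay": 0,"az": 0,"gripper": 1},
    {"x": 0,"y": -0.1,"z": -0.116,"ax": 0.08,"ay": 0,"az": 0,"gripper": 1},
    {"x": 0,"y": -0.15,"z": -0.174,"ax": 0.12,"ay": 0,"az": 0,"gripper": 1},
    {"x": 0,"y": -0.2,"z": -0.232,"ax": 0.16,"ay": 0,"az": 0,"gripper": 1},
    {"x": 0,"y": -0.25,"z": -0.29,"ax": 0.21,"ay": 0,"az": 0,"gripper": 1},
  ],
)

```text
clock: 0.65
tool_pos: [0.3495, -0.2869, 0.2311]
tool_rot: [[0.0, 0.234, -0.972], [0.0, -0.972, -0.234], [-1.0, -0.0, -0.0]]
wrist_force: [1.0, -0.2, 0.1]
finger_gap: 0.0855
```

```bash
python3 -c "
from h import *
goal([.553,.189,.2],-76.35)"
```

```text
t 0.65 gap 0.0855 F [ 1.  -0.2  0.1] pos [ 0.3495 -0.2869  0.2311] j [-48.2   5.1 100.    0.   74.9  28.3]
shift xyz [ 0.0312 -0.4152 -0.3091] turn [-0.0022 -0.0002  0.0002]
```

Request:
arm_command(
  plan=[
    {"x": 0,"y": -0.4,"z": -0.3,"ax": 0,"ay": 0,"az": 0,"gripper": 1},
    {"x": 0,"y": -0.4,"z": -0.3,"ax": 0,"ay": 0,"az": 0,"gripper": 1},
    {"x": 0,"y": -0.4,"z": -0.3,"ax": 0,"ay": 0,"az": 0,"gripper": 1},
    {"x": 0,"y": -0.4,"z": -0.3,"ax": 0,"ay": 0,"az": 0,"gripper": 1},
    {"x": 0,"y": -0.4,"z": -0.3,"ax": 0,"ay": 0,"az": 0,"gripper": 1},
  ],
)

```text
clock: 1.15
tool_pos: [0.448, -0.057, 0.2313]
tool_rot: [[0.0, 0.236, -0.972], [-0.0, -0.972, -0.236], [-1.0, 0.0, -0.0]]
wrist_force: [1.2, -0.5, -0.1]
finger_gap: 0.0853
```

Request:
arm_command(
  plan=[
    {"x": 0,"y": -0.2,"z": -0.15,"ax": 0,"ay": 0,"az": 0,"gripper": 1},
    {"x": 0,"y": -0.2,"z": -0.15,"ax": 0,"ay": 0,"az": 0,"gripper": 1},
    {"x": 0,"y": -0.2,"z": -0.15,"ax": 0,"ay": 0,"az": 0,"gripper": 1},
  ],
)

```text
clock: 1.45
tool_pos: [0.507, 0.0809, 0.2312]
tool_rot: [[0.0, 0.237, -0.972], [-0.0, -0.972, -0.237], [-1.0, 0.0, -0.0]]
wrist_force: [0.6, -1.2, -1.1]
finger_gap: 0.0855
```

```bash
python3 -c "
from h import *
goal([.553,.189,.2],-76.35)"
```

```text
t 1.45 gap 0.0855 F [ 0.6 -1.2 -1.1] pos [0.507  0.0809 0.2312] j [ 1.3 10.5 93.5 -0.  76.  77.6]
shift xyz [ 0.0312 -0.0941 -0.0703] turn [ 0.001  -0.     -0.0004]
```

Request:
arm_command(
  plan=[
    {"x": 0.03,"y": -0.08,"z": -0.06,"ax": 0,"ay": 0,"az": 0,"gripper": 1},
    {"x": 0.03,"y": -0.08,"z": -0.06,"ax": 0,"ay": 0,"az": 0,"gripper": 1},
    {"x": 0.03,"y": -0.08,"z": -0.06,"ax": 0,"ay": 0,"az": 0,"gripper": 1},
    {"x": 0.03,"y": -0.08,"z": -0.06,"ax": 0,"ay": 0,"az": 0,"gripper": 1},
  ],
)

```text
clock: 1.85
tool_pos: [0.5457, 0.1717, 0.2]
tool_rot: [[-0.003, 0.239, -0.971], [-0.001, -0.971, -0.239], [-1.0, 0.0, 0.003]]
wrist_force: [-0.1, -0.8, -0.3]
finger_gap: 0.0856
```

```bash
python3 -c "
from h import *
snap('wrist','w1'); snap('top','t1')
goal([.553,.189,.2],-76.35)"
```

```text
t 1.95 gap 0.0853 F [ 0.4 -0.2 -0.4] pos [0.5456 0.1699 0.2012] j [10.4 16.6 89.5 -0.1 74.  86.7]
shift xyz [ 0.0012 -0.0169 -0.0117] turn [ 0.0004  0.001  -0.0008]
```

View pics/w1.png

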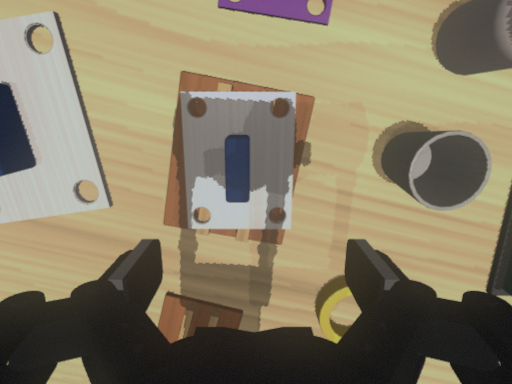

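The wrist view shows the plate centred in the picture with its holes at (197,107), (280,107), (277,215), (203,215).

```bash
python3 -c "
from h import *
s=load('w1'); im=cv2.imread('pics/w1.png')
cv2.imwrite('pics/c5.png',cv2.resize(im[80:245,160:320],(776,800*165//165)[::1],interpolation=cv2.INTER_CUBIC)[:600*2])
print(fit([(s,np.array([(197,107),(203,215),(277,215),(280,107)]))],.035,[.55,.19,.2]))
cv2.imwrite('pics/c5.png',cv2.resize(im[85:235,165:315],(600,600),interpolation=cv2.INTER_CUBIC))
"
```

```text
(array([0.55513867, 0.18758865, 0.24224827]), array([ 0.13174708,  0.26127502, -0.72444056, -0.18924128,  0.6558812 ,
       -0.28012145, -0.0693421 ,  0.1602024 ]))
```

View pics/c5.png

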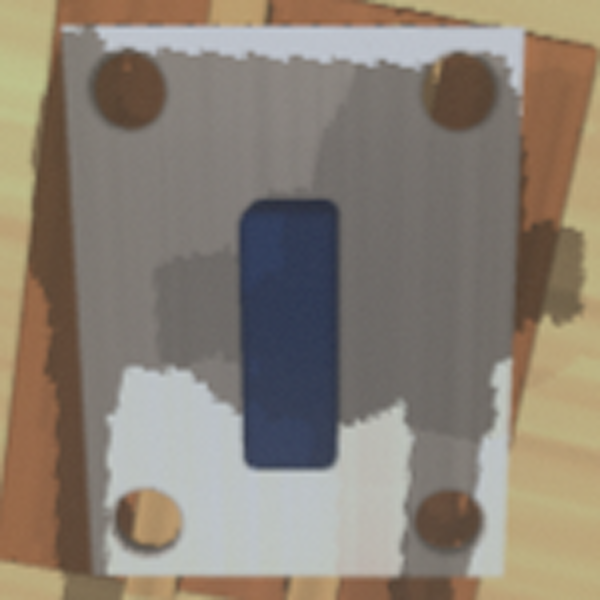

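```bash
python3 -c "
from h import *
s=load('w1')
u=(np.array([(129,90),(149,519),(449,519),(459,92)])+.5)/4-.5+[165,85]
x,f=fit([(s,u)],.036,[.55,.19,.2]);print(x[:2],np.degrees(x[2]),f)
goal([.554,.188,.1],-76.3)
"
```

```text
[0.55524257 0.18808992] 13.707052107187065 [-0.2508462  -0.23356866 -0.35821566  0.44893686  0.26253382  0.57313771
  0.33816923 -0.57498987]
t 1.95 gap 0.0853 F [ 0.4 -0.2 -0.4] pos [0.5456 0.1699 0.2012] j [10.4 16.6 89.5 -0.1 74.  86.7]
shift xyz [ 0.1012 -0.0157 -0.0125] turn [-0.0005  0.001  -0.0008]
```

Request:
arm_command(
  plan=[
    {"x": 0.03,"y": -0.016,"z": -0.0125,"ax": 0,"ay": 0.001,"az": -0.001,"gripper": 1},
    {"x": 0.07,"y": -0.016,"z": -0.0125,"ax": 0,"ay": 0.001,"az": -0.001,"gripper": 1},
    {"x": 0.1,"y": -0.016,"z": -0.0125,"ax": 0,"ay": 0.001,"az": -0.001,"gripper": 1},
    {"x": 0.1,"y": -0.016,"z": -0.0125,"ax": 0,"ay": 0.001,"az": -0.001,"gripper": 1},
    {"x": 0.1,"y": -0.016,"z": -0.0125,"ax": 0,"ay": 0.001,"az": -0.001,"gripper": 1},
  ],
)

```text
clock: 2.45
tool_pos: [0.5548, 0.188, 0.1023]
tool_rot: [[0.001, 0.235, -0.972], [0.001, -0.972, -0.235], [-1.0, -0.001, -0.002]]
wrist_force: [0.1, 0.4, -0.2]
finger_gap: 0.0852
```

```bash
python3 -c "
from h import *
snap('wrist','w2')
goal([.554,.1885,.044],-76.32)
"
```

```text
t 2.5 gap 0.0853 F [1.  0.2 1.2] pos [0.5558 0.1884 0.1033] j [11.9 22.2 95.9  0.  61.6 88.3]
shift xyz [ 0.0593 -0.0005  0.0019] turn [-0.0015 -0.0042  0.0006]
```

View pics/w2.png

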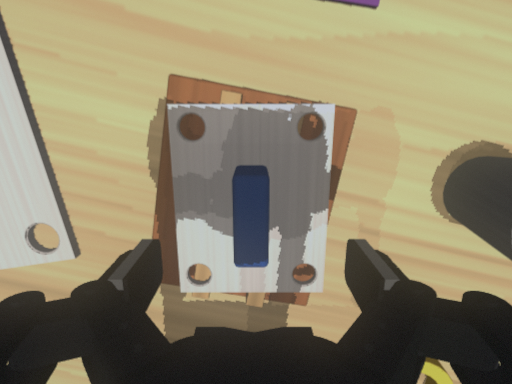

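The rib (252,216) is centred between the fingers, so I'll descend.

Request:
arm_command(
  plan=[
    {"x": 0.03,"y": 0,"z": 0.001,"ax": 0,"ay": 0,"az": 0,"gripper": 1},
    {"x": 0.05,"y": 0,"z": 0.001,"ax": 0,"ay": 0,"az": 0,"gripper": 1},
    {"x": 0.058,"y": 0,"z": 0.001,"ax": 0,"ay": 0,"az": 0,"gripper": 1},
    {"x": 0.058,"y": 0,"z": 0.001,"ax": 0,"ay": 0,"az": 0,"gripper": 1},
    {"x": 0.058,"y": 0,"z": 0.001,"ax": 0,"ay": 0,"az": 0,"gripper": 1},
  ],
)

```text
clock: 3.0
tool_pos: [0.555, 0.1892, 0.045]
tool_rot: [[0.004, 0.236, -0.972], [0.002, -0.972, -0.236], [-1.0, -0.001, -0.004]]
wrist_force: [-0.2, -0.2, 0.4]
finger_gap: 0.0854
```

```bash
python3 -c "
from h import *
snap('wrist','w3');snap('side','s3')
goal([.554,.1885,.044],-76.32)
im=cv2.imread('pics/s3.png'); cv2.imwrite('pics/c6.png',cv2.resize(im[180:280,180:310],(780,600)))
"
```

```text
t 3.1 gap 0.0851 F [ 1.   0.3 -0.2] pos [0.5548 0.1893 0.0449] j [12.  25.8 99.9  0.1 54.1 88.3]
shift xyz [0.0009 0.0005 0.001 ] turn [-0.     -0.0042  0.0008]
```

View pics/w3.png

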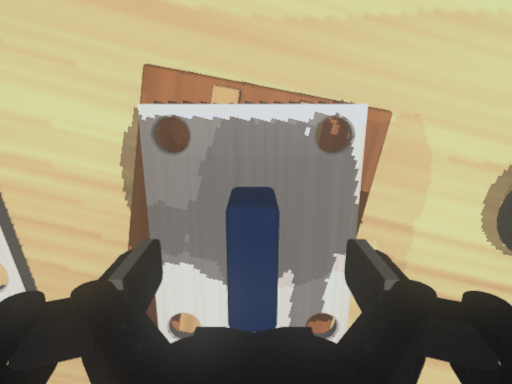

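View pics/c6.png

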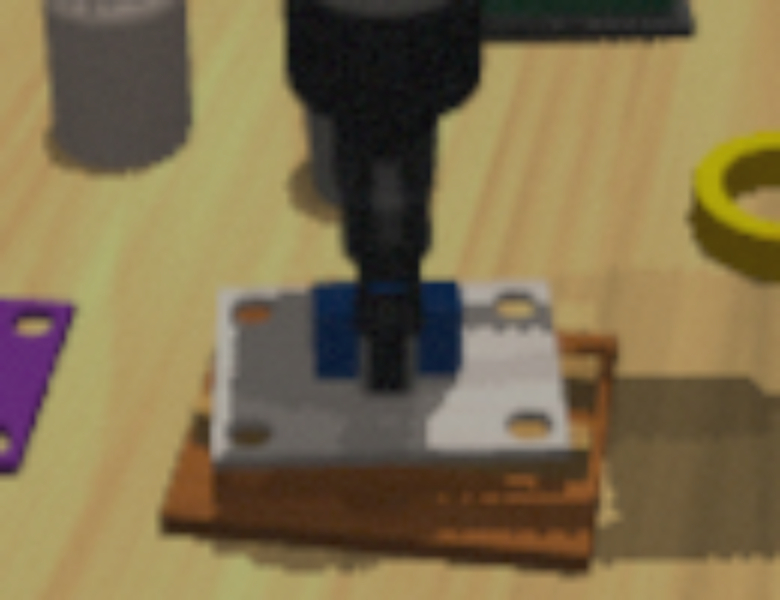

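The fingers straddle the rib just above the plate. I'll pre-close near the rib width, then squeeze gently.

Request:
arm_command(
  force=28,
  plan=[
    {"x": 0,"y": 0,"z": 0,"ax": 0,"ay": 0,"az": 0,"gripper": 0.3},
    {"x": 0,"y": 0,"z": 0,"ax": 0,"ay": 0,"az": 0,"gripper": -0.1},
    {"x": 0,"y": 0,"z": 0,"ax": 0,"ay": 0,"az": 0,"gripper": -0.35},
    {"x": 0,"y": 0,"z": 0,"ax": 0,"ay": 0,"az": 0,"gripper": -0.35},
    {"x": 0,"y": 0,"z": 0,"ax": 0,"ay": 0,"az": 0,"gripper": -0.35},
  ],
)

```text
clock: 3.6
tool_pos: [0.5535, 0.1891, 0.0433]
tool_rot: [[0.001, 0.237, -0.972], [0.001, -0.972, -0.237], [-1.0, -0.001, -0.001]]
wrist_force: [0.1, 0.6, -0.4]
finger_gap: 0.0277
```

Request:
arm_command(
  force=28,
  plan=[
    {"x": 0,"y": 0,"z": 0,"ax": 0,"ay": 0,"az": 0,"gripper": -0.35},
    {"x": 0,"y": 0,"z": 0,"ax": 0,"ay": 0,"az": 0,"gripper": -0.35},
  ],
)

```text
clock: 3.8
tool_pos: [0.5535, 0.1891, 0.0432]
tool_rot: [[0.001, 0.237, -0.972], [0.001, -0.972, -0.237], [-1.0, -0.001, -0.001]]
wrist_force: [-0.3, -0.1, 0.1]
finger_gap: 0.0278
```

Request:
arm_command(
  force=28,
  plan=[
    {"x": 0,"y": 0,"z": 0,"ax": 0,"ay": 0,"az": 0,"gripper": -0.42},
    {"x": 0,"y": 0,"z": 0,"ax": 0,"ay": 0,"az": 0,"gripper": -0.5},
    {"x": 0,"y": 0,"z": 0,"ax": 0,"ay": 0,"az": 0,"gripper": -0.6},
    {"x": 0,"y": 0,"z": 0,"ax": 0,"ay": 0,"az": 0,"gripper": -0.8},
    {"x": 0,"y": 0,"z": 0,"ax": 0,"ay": 0,"az": 0,"gripper": -1},
  ],
)

```text
clock: 4.3
tool_pos: [0.5536, 0.1891, 0.0433]
tool_rot: [[0.001, 0.236, -0.972], [0.001, -0.972, -0.236], [-1.0, -0.001, -0.001]]
wrist_force: [0.6, 0.4, 0.8]
finger_gap: 0.0213
```

Request:
arm_command(
  plan=[
    {"x": 0,"y": 0,"z": 0,"ax": 0,"ay": 0,"az": 0,"gripper": -1},
    {"x": 0,"y": 0,"z": 0,"ax": 0,"ay": 0,"az": 0,"gripper": -1},
    {"x": 0,"y": 0,"z": 0,"ax": 0,"ay": 0,"az": 0,"gripper": -1},
  ],
)

```text
clock: 4.6
tool_pos: [0.5535, 0.1892, 0.0433]
tool_rot: [[0.001, 0.236, -0.972], [0.001, -0.972, -0.236], [-1.0, -0.001, -0.001]]
wrist_force: [-0.5, 0.8, 0.4]
finger_gap: 0.0213
```

Request:
arm_command(
  plan=[
    {"x": -0.003,"y": 0,"z": 0,"ax": 0,"ay": 0,"az": 0,"gripper": -1},
    {"x": -0.007,"y": 0,"z": 0,"ax": 0,"ay": 0,"az": 0,"gripper": -1},
    {"x": -0.012,"y": 0,"z": 0,"ax": 0,"ay": 0,"az": 0,"gripper": -1},
    {"x": -0.018,"y": 0,"z": 0,"ax": 0,"ay": 0,"az": 0,"gripper": -1},
    {"x": -0.02,"y": 0,"z": 0,"ax": 0,"ay": 0,"az": 0,"gripper": -1},
  ],
)

```text
clock: 5.1
tool_pos: [0.5541, 0.1891, 0.0642]
tool_rot: [[0.002, 0.237, -0.972], [0.001, -0.972, -0.237], [-1.0, -0.001, -0.002]]
wrist_force: [-0.1, -0.3, -3.2]
finger_gap: 0.0217
```

```bash
python3 -c "
from h import *
snap('wrist','w4');snap('side','s4')
goal([.554,.1885,.2],-76.32)
im=cv2.imread('pics/s4.png'); cv2.imwrite('pics/c7.png',cv2.resize(im[180:280,180:310],(780,600)))
"
```

```text
t 5.2 gap 0.0217 F [ 0.4  0.2 -2.8] pos [0.5539 0.1891 0.0639] j [12.  24.5 98.7  0.1 56.6 88.3]
shift xyz [-0.1361  0.0005 -0.0002] turn [ 0.     -0.0021  0.0008]
```

View pics/w4.png

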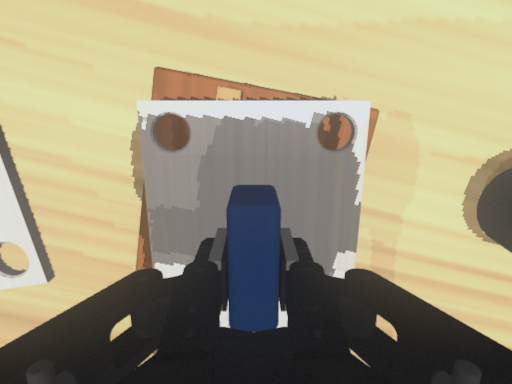

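View pics/c7.png

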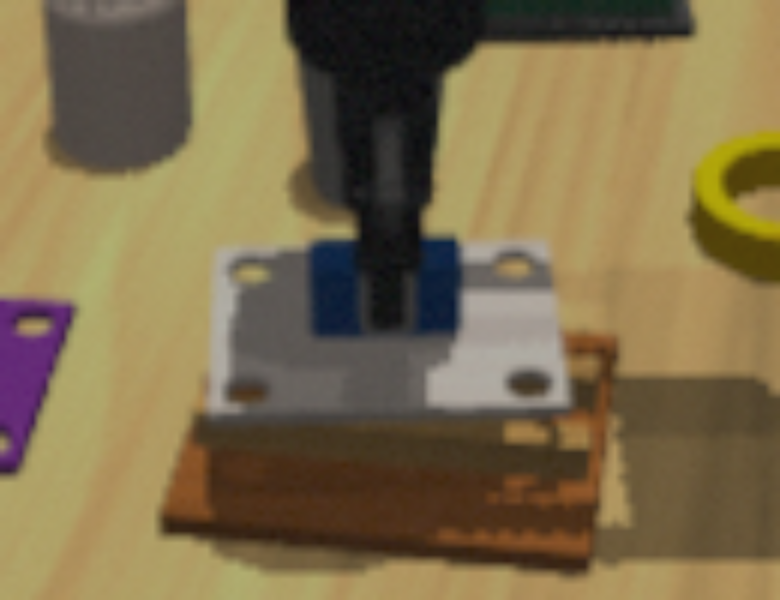

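The plate is lifted, level and not slipping (w3 and w4 look the same relative to the fingers), with a load of about 2.9 N. Now I'll raise and carry it.

Request:
arm_command(
  plan=[
    {"x": -0.015,"y": 0,"z": 0,"ax": 0,"ay": 0,"az": 0,"gripper": -1},
    {"x": -0.04,"y": 0,"z": 0,"ax": 0,"ay": 0,"az": 0,"gripper": -1},
    {"x": -0.07,"y": 0,"z": 0,"ax": 0,"ay": 0,"az": 0,"gripper": -1},
    {"x": -0.095,"y": 0,"z": 0,"ax": 0,"ay": 0,"az": 0,"gripper": -1},
    {"x": -0.11,"y": 0,"z": 0,"ax": 0,"ay": 0,"az": 0,"gripper": -1},
  ],
)

```text
clock: 5.7
tool_pos: [0.5542, 0.1891, 0.1754]
tool_rot: [[0.004, 0.237, -0.972], [0.002, -0.972, -0.237], [-1.0, -0.001, -0.004]]
wrist_force: [-0.2, -0.2, -3.8]
finger_gap: 0.022
```

```bash
python3 -c "
from h import *
goal([.548,-.194,.174],-76.9)
"
```

```text
t 5.7 gap 0.022 F [-0.2 -0.2 -3.8] pos [0.5542 0.1891 0.1754] j [12.  18.6 90.3  0.1 70.9 88.3]
shift xyz [0.0008 0.3708 0.0967] turn [ 0.0102 -0.004   0.0008]
```

Request:
arm_command(
  plan=[
    {"x": 0,"y": 0.01,"z": 0.003,"ax": 0,"ay": 0,"az": 0,"gripper": -1},
    {"x": 0,"y": 0.03,"z": 0.008,"ax": 0,"ay": 0,"az": 0,"gripper": -1},
    {"x": 0,"y": 0.055,"z": 0.014,"ax": 0,"ay": 0,"az": 0,"gripper": -1},
    {"x": 0,"y": 0.08,"z": 0.021,"ax": 0,"ay": 0,"az": 0,"gripper": -1},
    {"x": 0,"y": 0.105,"z": 0.027,"ax": 0,"ay": 0,"az": 0,"gripper": -1},
  ],
)

```text
clock: 6.2
tool_pos: [0.5507, 0.0788, 0.1716]
tool_rot: [[-0.002, 0.237, -0.972], [0.0, -0.972, -0.237], [-1.0, -0.001, 0.002]]
wrist_force: [1.3, -0.9, -3.5]
finger_gap: 0.0216
```

Request:
arm_command(
  plan=[
    {"x": 0,"y": 0.025,"z": 0.0065,"ax": 0,"ay": 0,"az": 0,"gripper": -1},
    {"x": 0,"y": 0.05,"z": 0.013,"ax": 0,"ay": 0,"az": 0,"gripper": -1},
    {"x": 0,"y": 0.075,"z": 0.0195,"ax": 0,"ay": 0,"az": 0,"gripper": -1},
    {"x": 0,"y": 0.1,"z": 0.026,"ax": 0,"ay": 0,"az": 0,"gripper": -1},
    {"x": 0,"y": 0.125,"z": 0.0325,"ax": 0,"ay": 0,"az": 0,"gripper": -1},
  ],
)

```text
clock: 6.7
tool_pos: [0.5486, -0.0502, 0.1714]
tool_rot: [[-0.002, 0.236, -0.972], [0.001, -0.972, -0.236], [-1.0, -0.002, 0.002]]
wrist_force: [0.7, 0.1, -2.8]
finger_gap: 0.0214
```

Request:
arm_command(
  plan=[
    {"x": 0,"y": 0.025,"z": 0.0065,"ax": 0,"ay": 0,"az": 0,"gripper": -1},
    {"x": 0,"y": 0.05,"z": 0.013,"ax": 0,"ay": 0,"az": 0,"gripper": -1},
    {"x": 0,"y": 0.075,"z": 0.0195,"ax": 0,"ay": 0,"az": 0,"gripper": -1},
    {"x": 0,"y": 0.095,"z": 0.025,"ax": 0,"ay": 0,"az": 0,"gripper": -1},
    {"x": 0,"y": 0.105,"z": 0.028,"ax": 0,"ay": 0,"az": 0,"gripper": -1},
  ],
)

```text
clock: 7.2
tool_pos: [0.5464, -0.1594, 0.1713]
tool_rot: [[-0.002, 0.235, -0.972], [0.001, -0.972, -0.235], [-1.0, -0.002, 0.002]]
wrist_force: [0.5, 0.2, -3.0]
finger_gap: 0.0215
```

```bash
python3 -c "
from h import *
snap('wrist','w5')
goal([.548,-.194,.174],-76.9)
"
```

```text
t 7.25 gap 0.0215 F [ 0.4 -0.8 -3.1] pos [ 0.5466 -0.1602  0.1715] j [-23.3  17.6  92.4  -0.   70.1  53.1]
shift xyz [-0.0025  0.0332  0.0065] turn [0.0081 0.0016 0.0004]
```

View pics/w5.png

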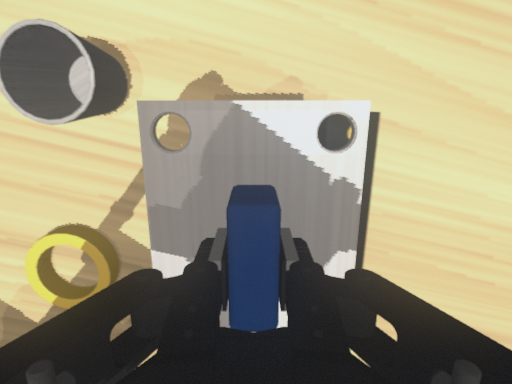

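Request:
arm_command(
  plan=[
    {"x": 0,"y": 0.01,"z": 0.002,"ax": 0.003,"ay": 0.001,"az": 0,"gripper": -1},
    {"x": 0,"y": 0.022,"z": 0.005,"ax": 0.006,"ay": 0.001,"az": 0,"gripper": -1},
    {"x": 0.01,"y": 0.033,"z": 0.0065,"ax": 0.008,"ay": 0.001,"az": 0,"gripper": -1},
    {"x": 0.02,"y": 0.033,"z": 0.0065,"ax": 0.008,"ay": 0.001,"az": 0,"gripper": -1},
    {"x": 0.025,"y": 0.033,"z": 0.0065,"ax": 0.008,"ay": 0.001,"az": 0,"gripper": -1},
  ],
)

```text
clock: 7.75
tool_pos: [0.5482, -0.1903, 0.1459]
tool_rot: [[-0.001, 0.228, -0.974], [0.003, -0.974, -0.228], [-1.0, -0.003, 0.0]]
wrist_force: [-0.8, -0.2, -3.3]
finger_gap: 0.0215
```

Request:
arm_command(
  plan=[
    {"x": 0,"y": 0,"z": 0,"ax": 0,"ay": 0,"az": 0,"gripper": -1},
    {"x": 0,"y": 0,"z": 0,"ax": 0,"ay": 0,"az": 0,"gripper": -1},
    {"x": 0,"y": 0,"z": 0,"ax": 0,"ay": 0,"az": 0,"gripper": -1},
    {"x": 0,"y": 0,"z": 0,"ax": 0,"ay": 0,"az": 0,"gripper": -1},
  ],
)

```text
clock: 8.15
tool_pos: [0.5495, -0.1907, 0.1483]
tool_rot: [[0.003, 0.229, -0.973], [0.001, -0.973, -0.229], [-1.0, -0.0, -0.003]]
wrist_force: [-1.2, 0.2, -3.2]
finger_gap: 0.0216
```

```bash
python3 -c "
from h import *
for n in ('wrist','top','side'): snap(n,n+'6')
goal([.548,-.1935,.1183],-76.9)
im=cv2.imread('pics/top6.png'); cv2.imwrite('pics/c8.png',cv2.resize(im[135:220,310:395],(600,600),interpolation=cv2.INTER_CUBIC))
im=cv2.imread('pics/side6.png'); cv2.imwrite('pics/c9.png',cv2.resize(im[110:200,215:335],(800,600),interpolation=cv2.INTER_CUBIC))
"
```

```text
t 8.3 gap 0.0216 F [-1.1 -0.3 -2.4] pos [ 0.5494 -0.1908  0.1482] j [-26.1  19.6  93.    0.1  67.3  50.6]
shift xyz [0.0299 0.0024 0.002 ] turn [ 0.0023 -0.0026  0.0006]
```

View pics/wrist6.png

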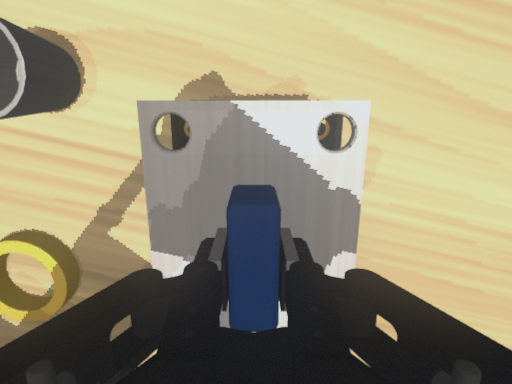

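View pics/c8.png

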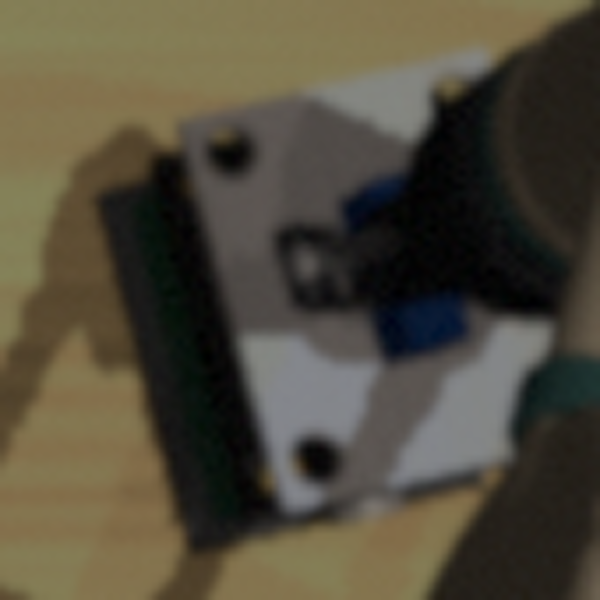

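View pics/c9.png

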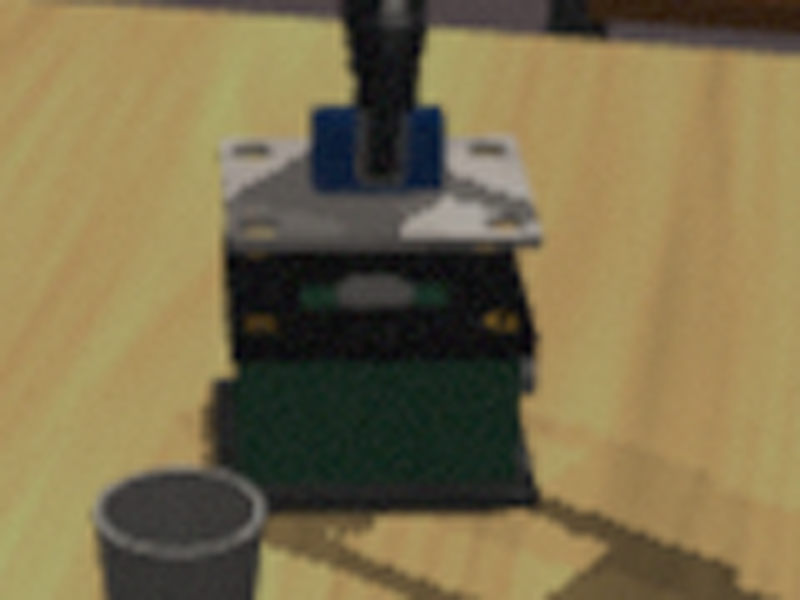

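Plate level, aligned by eye. I'll lower it in two steps.

Request:
arm_command(
  plan=[
    {"x": 0.007,"y": 0.001,"z": 0.001,"ax": 0.002,"ay": -0.001,"az": 0,"gripper": -1},
    {"x": 0.014,"y": 0.002,"z": 0.002,"ax": 0.002,"ay": -0.0025,"az": 0,"gripper": -1},
    {"x": 0.02,"y": 0.0025,"z": 0.002,"ax": 0.002,"ay": -0.0025,"az": 0,"gripper": -1},
    {"x": 0.023,"y": 0.0025,"z": 0.002,"ax": 0.002,"ay": -0.0025,"az": 0,"gripper": -1},
    {"x": 0.025,"y": 0.0025,"z": 0.002,"ax": 0.002,"ay": -0.0025,"az": 0,"gripper": -1},
  ],
)

```text
clock: 8.8
tool_pos: [0.5476, -0.1936, 0.1221]
tool_rot: [[-0.002, 0.227, -0.974], [0.001, -0.974, -0.227], [-1.0, -0.002, 0.001]]
wrist_force: [0.2, -0.4, -3.6]
finger_gap: 0.0218
```

Request:
arm_command(
  plan=[
    {"x": 0,"y": 0,"z": 0,"ax": 0,"ay": 0,"az": 0,"gripper": -1},
    {"x": 0,"y": 0,"z": 0,"ax": 0,"ay": 0,"az": 0,"gripper": -1},
    {"x": 0,"y": 0,"z": 0,"ax": 0,"ay": 0,"az": 0,"gripper": -1},
    {"x": 0,"y": 0,"z": 0,"ax": 0,"ay": 0,"az": 0,"gripper": -1},
    {"x": 0,"y": 0,"z": 0,"ax": 0,"ay": 0,"az": 0,"gripper": -1},
  ],
)

```text
clock: 9.3
tool_pos: [0.548, -0.1937, 0.123]
tool_rot: [[-0.0, 0.227, -0.974], [0.001, -0.974, -0.227], [-1.0, -0.001, 0.0]]
wrist_force: [-0.5, 0.2, -3.7]
finger_gap: 0.0218
```

```bash
python3 -c "
from h import *
for n in ('wrist','top','side'): snap(n,n+'7')
goal([.548,-.1935,.1183],-76.9)
im=cv2.imread('pics/wrist7.png'); cv2.imwrite('pics/c10.png',cv2.resize(im[90:190,130:380],(800,320),interpolation=cv2.INTER_CUBIC))
im=cv2.imread('pics/top7.png'); cv2.imwrite('pics/c12.png',cv2.resize(im[135:220,310:395],(600,600),interpolation=cv2.INTER_CUBIC))
im=cv2.imread('pics/side7.png'); cv2.imwrite('pics/c11.png',cv2.resize(im[110:200,215:335],(800,600),interpolation=cv2.INTER_CUBIC))
"
```

```text
t 9.45 gap 0.0215 F [ 0.1  0.3 -3.3] pos [ 0.5479 -0.1937  0.1229] j [-26.3  20.9  94.9   0.   64.2  50.5]
shift xyz [ 0.0046 -0.0002 -0.0002] turn [0.0001 0.0004 0.0008]
```

View pics/c10.png

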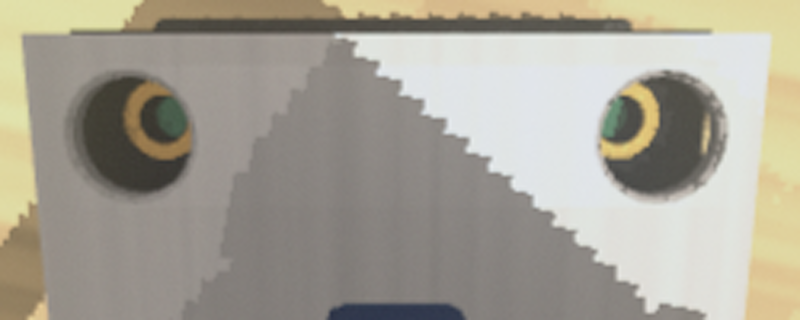

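View pics/c11.png

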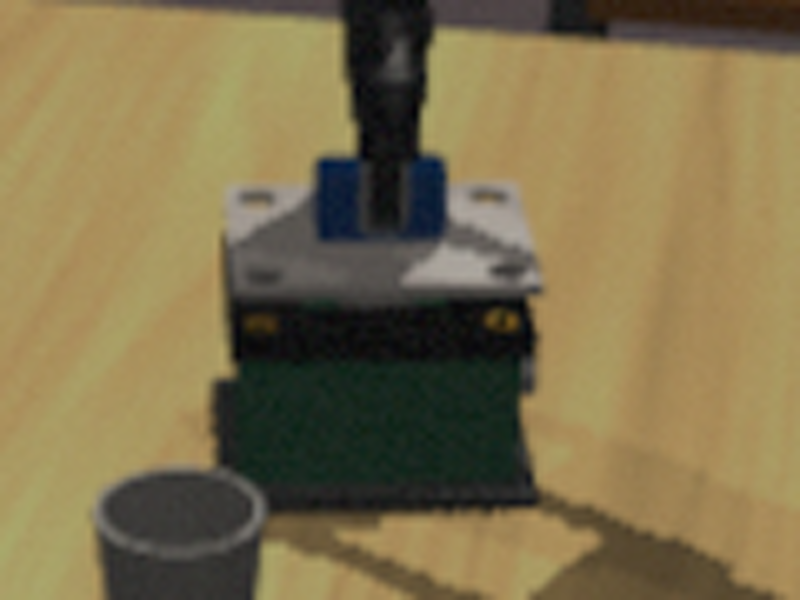

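View pics/c12.png

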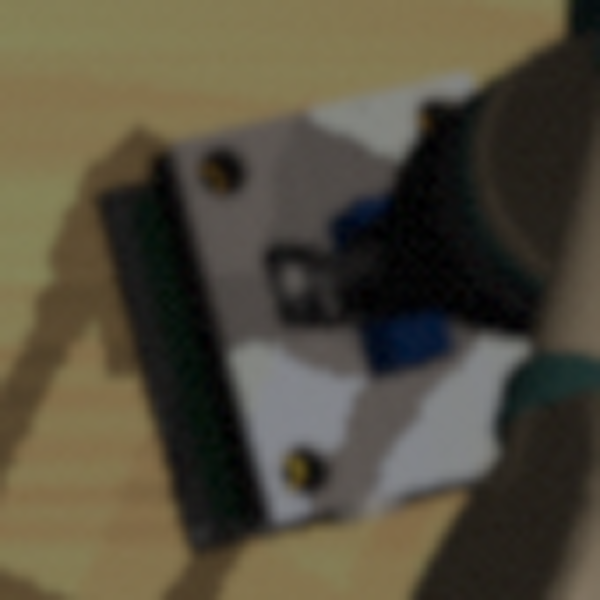

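```bash
python3 -c "
from h import *
s=load('wrist7'); t=load('top7'); yaw=np.radians(13.1)
ex=np.array([np.cos(yaw),np.sin(yaw)]); ey=np.array([-ex[1],ex[0]])
w=lambda p:(np.array(p)+.5)/3.2-.5+[130,90]
u=lambda p:(np.array(p)+.5)*85/600-.5+[310,135]
for cam,c,n,hp,tp in((s,w,'w0',(130,135),(165,119)),(s,w,'w3',(662,135),(620,119)),(t,u,'t0',(222,174),(205,184)),(t,u,'t1',(304,468),(284,474))):
  P=ray(cam,c(hp),.1156);Q=ray(cam,c(tp),.09); d=(P-Q)[:2]; print(n,P.round(4),Q.round(4),'plate-thread along x,y housing mm',(d@ex*1e3).round(1),(d@ey*1e3).round(1))
"

```

```text
w0 [ 0.5939 -0.143   0.1156] [ 0.5947 -0.1423  0.09  ] plate-thread along x,y housing mm -0.9 -0.5
w3 [ 0.612  -0.2209  0.1156] [ 0.6128 -0.22    0.09  ] plate-thread along x,y housing mm -0.9 -0.7
t0 [ 0.59   -0.1419  0.1156] [ 0.5918 -0.1419  0.09  ] plate-thread along x,y housing mm -1.8 0.4
t1 [ 0.4848 -0.1668  0.1156] [ 0.4851 -0.1666  0.09  ] plate-thread along x,y housing mm -0.4 -0.1
```

```bash
python3 -c "
from h import *
im=cv2.imread('pics/wrist7.png'); a=[cv2.resize(im[100:165,145:200],(396,468),interpolation=cv2.INTER_CUBIC),cv2.resize(im[100:165,310:365],(396,468),interpolation=cv2.INTER_CUBIC)]
cv2.imwrite('pics/c13.png',np.hstack(a))"
```

```text
(no output)
```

View pics/c13.png

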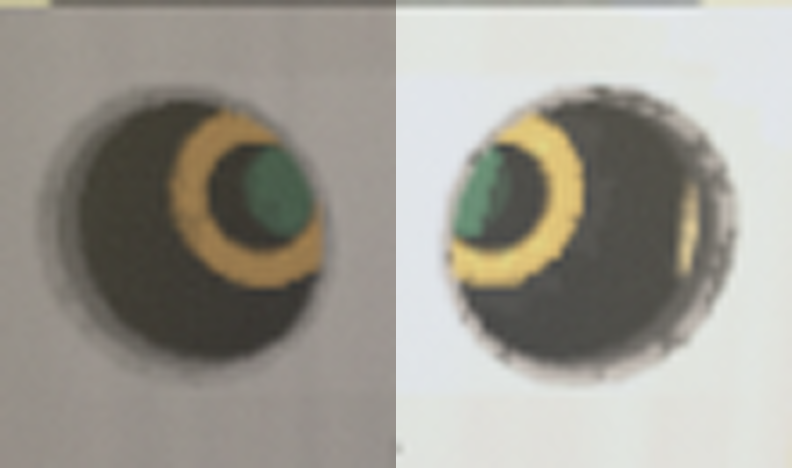

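Both views put the plate about 0.9 mm short along the housing's x, with y and yaw fine. Now the final lowering, plus a +1 mm shift in x.

Request:
arm_command(
  plan=[
    {"x": 0.0015,"y": 0,"z": -0.0005,"ax": 0,"ay": 0,"az": 0,"gripper": -1},
    {"x": 0.003,"y": 0,"z": -0.001,"ax": 0,"ay": 0,"az": 0,"gripper": -1},
    {"x": 0.0045,"y": 0,"z": -0.001,"ax": 0,"ay": 0,"az": 0,"gripper": -1},
    {"x": 0.0045,"y": 0,"z": -0.001,"ax": 0,"ay": 0,"az": 0,"gripper": -1},
    {"x": 0.0045,"y": 0,"z": -0.001,"ax": 0,"ay": 0,"az": 0,"gripper": -1},
  ],
)

```text
clock: 9.95
tool_pos: [0.5488, -0.1935, 0.1182]
tool_rot: [[-0.001, 0.227, -0.974], [0.001, -0.974, -0.227], [-1.0, -0.001, 0.001]]
wrist_force: [0.6, 0.3, -2.9]
finger_gap: 0.0213
```

Request:
arm_command(
  plan=[
    {"x": 0,"y": 0,"z": 0,"ax": 0,"ay": 0,"az": 0,"gripper": -1},
    {"x": 0,"y": 0,"z": 0,"ax": 0,"ay": 0,"az": 0,"gripper": -1},
    {"x": 0,"y": 0,"z": 0,"ax": 0,"ay": 0,"az": 0,"gripper": -1},
    {"x": 0,"y": 0,"z": 0,"ax": 0,"ay": 0,"az": 0,"gripper": -1},
    {"x": 0,"y": 0,"z": 0,"ax": 0,"ay": 0,"az": 0,"gripper": -1},
  ],
)

```text
clock: 10.45
tool_pos: [0.5489, -0.1935, 0.1184]
tool_rot: [[-0.001, 0.227, -0.974], [0.001, -0.974, -0.227], [-1.0, -0.001, 0.0]]
wrist_force: [-0.5, 0.5, -2.8]
finger_gap: 0.0218
```

```bash
python3 -c "
from h import *
for n in ('wrist','top','side'): snap(n,n+'8')
goal([.549,-.1935,.1183],-76.9)
im=cv2.imread('pics/wrist8.png'); cv2.imwrite('pics/c14.png',cv2.resize(im[90:190,130:380],(800,320),interpolation=cv2.INTER_CUBIC))
im=cv2.imread('pics/side8.png'); cv2.imwrite('pics/c15.png',cv2.resize(im[130:190,240:320],(800,600),interpolation=cv2.INTER_CUBIC))
cv2.imwrite('pics/c16.png',cv2.resize(cv2.imread('pics/top8.png')[135:220,310:395],(600,600),interpolation=cv2.INTER_CUBIC))
"
```

```text
t 10.6 gap 0.0214 F [-0.5 -0.6 -2.7] pos [ 0.5488 -0.1935  0.1183] j [-26.3  21.2  95.2   0.   63.7  50.6]
shift xyz [ 0.      0.0001 -0.0001] turn [0.0001 0.0005 0.0009]
```

View pics/c14.png

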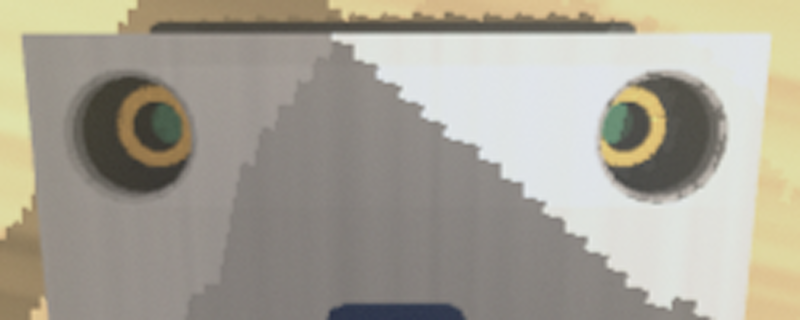

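View pics/c15.png

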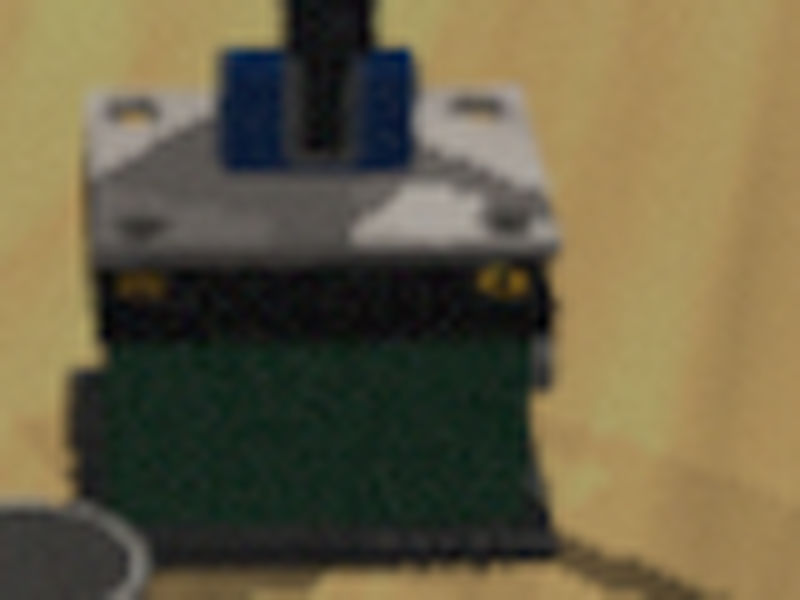

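View pics/c16.png

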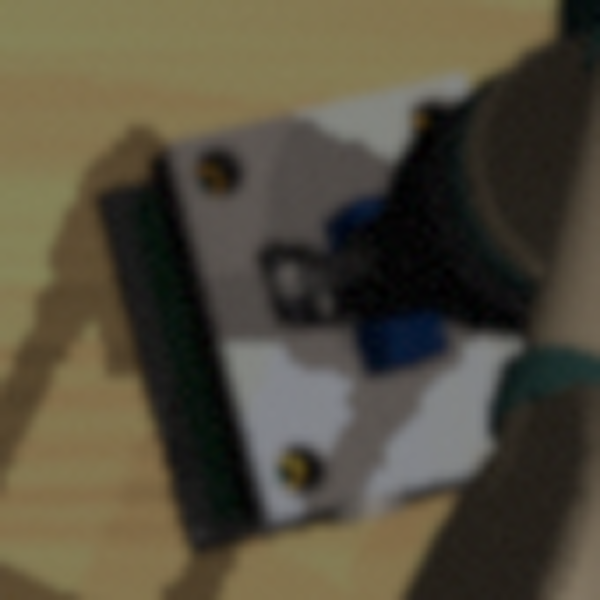

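```bash
python3 -c "
from h import *
s=load('wrist8'); t=load('top8'); d8=load('side8'); yaw=np.radians(13.1)
ex=np.array([np.cos(yaw),np.sin(yaw)]); ey=np.array([-ex[1],ex[0]])
w=lambda p:(np.array(p)+.5)/3.2-.5+[130,90]
u=lambda p:(np.array(p)+.5)*85/600-.5+[310,135]
v=lambda p:(np.array(p)+.5)/10-.5+[240,130]
for cam,c,n,hp,tp in((s,w,'w0',(130,135),(156,125)),(s,w,'w3',(662,135),(629,124)),(t,u,'t0',(218,172),(205,184)),(t,u,'t1',(300,467),(284,474))):
  P=ray(cam,c(hp),.111);Q=ray(cam,c(tp),.09); d=(P-Q)[:2]; print(n,(d@ex*1e3).round(1),(d@ey*1e3).round(1))
# side: plate height if centred over housing
pl=v([(137,228),(507,222),(477,105),(132,111)])
for f in (-.001,.0,.001):
  pass
def res(p):
  c,q=np.cos(p[3]),np.sin(p[3]); X=np.c_[p[0]+c*H[:,0]-q*H[:,1],p[1]+q*H[:,0]+c*H[:,1],np.full(4,p[2])]
  return (proj(d8,X)-pl).ravel()
r=least_squares(res,[.549,-.194,.11,.23],x_scale=[.01,.01,.01,.1]); print('side fit plate top',r.x.round(4),r.fun.round(2))
r=least_squares(lambda p:res([.5493,-.1944,p[0],p[1]]),[.11,.23]); print('centred',r.x,r.fun.round(2))
print(manip.state()['moment'].round(3))
"

```

```text
w0 -0.2 -1.0
w3 -0.3 -0.2
t0 -0.1 0.3
t1 0.4 -0.2
side fit plate top [ 0.5479 -0.1808  0.1168  0.2282] [ 0.16 -0.24 -0.05 -0.08  0.16  0.27 -0.28  0.06]
centred [0.11020138 0.22766829] [ 0.53 -0.31 -0.1  -0.13  0.15  0.35  0.09  0.12]
[-0.015  0.029 -0.038]
```

The lateral error is now within 1 mm, and the gap is about 14–15 mm by both kinematics and the side view. I'm handing it in while holding.

```bash
python3 -c "
from h import *
a=load('top0')['image'].astype(int);b=load('top8')['image'].astype(int)
for n,(x,y) in dict(jar=(286,110),cup=(279,160),tape=(280,236)).items(): print(n,np.abs(a-b)[y-18:y+18,x-18:x+18].mean().round(1))
print(manip.job_done())"
```

```text
jar 5.8
cup 7.4
tape 13.3
the job is handed in; nothing more can be done
None
```

View pics/top8.png

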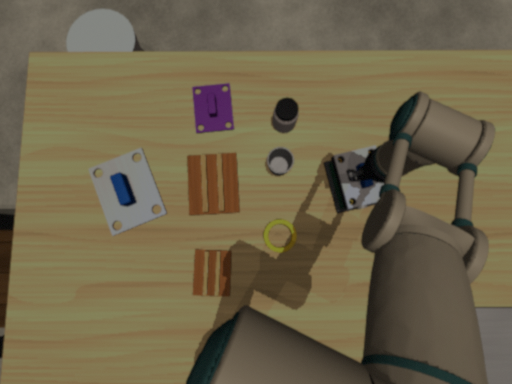

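I picked the smaller silvered plate off the rack by its blue rib, with the grip set to 28 N. I handed the job in at about 10.6 s with the arm holding the plate level and steady over the housing.

**Last checks:**
- **Alignment:** The two holes I could measure in the wrist view and the two in the top view were all within about 1 mm of their threads. The fourth hole was hidden by the arm in both views, so I inferred it from the plate's pose.
- **Gap:** The arm's position gives 15.0 mm. The side view gives about 14.2 mm with the plate assumed centred over the housing. A side-view fit without that assumption disagreed: it put the plate about 13 mm off in y and about 6 mm higher. I discounted it because that single oblique view fixes those two directions only weakly.
- **Grip and contact:** The plate did not slip, the wrist force showed only its weight (about 3 N), and I saw no contact with the housing.
- **Bystanders:** The jar, cup and tape roll appear in the same places in the last top view. The pixel difference around the tape was higher, which I put down to the arm's shadow.

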